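Preset the bench counter with its thumbwheel

ROBOT

A 6-joint arm with a two-finger parallel gripper is mounted at the origin on a cart in front of the work surface, level with it; the furniture and walls round the work are solid. World frame = base frame: x ahead of the robot, y to its left, z up, the work surface at z = 0. Lengths are in m, angles in rad, forces in N, time in s.
With the tool pointing down it reaches from about 0.275 to 0.85 m from the base axis. Payload 19 kg.
Tool frame: the origin (TCP) lies at the very end of the fingers, on their centre line; the grasp point (between the pads) lies 19 mm behind it; z points along the fingers, y is the line along which they close (so a half turn about z gives the same grasp; the last joint's range is limited). The gripper opens to 85 mm and grips with 20 to 120 N. Pads are 22 mm wide; open, the fingers measure 114 mm over their backs; the gripper's body (76 mm by 85 mm) begins 54 mm behind the grasp point. The pads swing forward as they close: fully open they stand 13 mm farther back than shut.
Start: joints at [-0.134, 0.15, 1.437, -0, 1.554, -0.134], TCP at [0.575, -0, 0.231] pointing down, gripper open.
Joint ranges: [-2.8, 2.8], [-0.68, 2.1], [0.12, 2.68], [-1.39, 4.53], [0.16, 2.79], [-2.81, 2.81]. Speed limits (rad/s): [1.89, 1.89, 2.22, 3.01, 3.01, 3.01].

INTERFACE

Orientations are given as a unit quaternion [w, x, y, z].
In Python, from plant import robot gives the robot as it stands.
- The arm moves only by the shell command python3 -m creep 'ROWS' [FORCE]. ROWS is JSON, a list of rows, each an object of numbers: "dx", "dy", "dz": the shift along the tool's x, y, z in units of 30 mm (1.0 is 30 mm); "ax", "ay", "az": the turn, a rotation vector about the tool's x, y, z in degrees; "gripper": the closure, from 0 (fully open) to 1 (shut). In form: [{"dx": .., "dy": .., "dz": .., "ax": .., "ay": .., "az": .., "gripper": ..}, ...]. A call has 1 to 20 rows; each row shifts and turns the commanded pose from where the row before left it, along the tool's axes as they then stand; what a row does not reach is not made up. A row lasts 1/8 s, in which the tool goes at most 62.5 mm and 10.7 degrees, less where a joint would pass 70% of its speed; a pose out of reach is approached as far as the arm can. A call is refused whole if a number of a shift passes 1 or a number of a turn 10.7, either way. A call with a gripper value outside its range is refused whole. The fingers move at their own pace and stop on an object; FORCE is the grip in N (left out, the last holds). Time passes only in rows, so rows that do not move let the fingers close. It gives the time, the measured TCP pose, the force, the opening and the grip force at its end, in the units of the state.
- robot.sense(): the state, without advancing time (a new reading comes with each control period).
- robot.get_image(name): name is "scene" or "side" or "wrist"; returns (picture, depth): 384x512x3 uint8, red, green, blue; 384x512 float32, m along the optical axis (not along the pixel's ray), 0 where there is no reading.
- robot.get_calibration(name): a dict with "vertical_fov" (degrees; the focal length in pixels is half the picture's height over the tangent of half this angle, whatever the lens; pixels are square), "cx", "cy" (the principal point, pixels), "R" (3x3) and "t" (3): a world point X has camera coordinates R X + t. Camera axes: x right, y down, z forward; pixel columns grow to the right and rows downward; lengths in m; the calibration is good to about 2 mm. The wrist camera is an equidistant fisheye: a pixel r from the principal point sees the ray r / f radians off the axis. A picture is of the moment at which its call begins: read the wrist's pose just before it. get_calibration takes no time and is no camera call; for the wrist camera it gives the pose at the moment of the call.
- robot.hand_in(): hands the job in; it is judged then, once.
The state is a dict: "time_s": time; "q": joint angles; "qd": joint speeds; "effort": joint torques, N m; "ee_pos": TCP position; "orientation": TCP orientation; "contact_force": force on the tool from outside, world axes, zero at the start; "wrist_torque": the same for the moment, N m; "gripper_width": opening from 0.0 (shut) to 1.0 (fully open); "grip_force": force on a finger pad.
Only numpy, scipy, OpenCV 4.12 (cv2) and the standard library are available. Lean on these libraries where they do the work, as an engineer would, in place of code of your own. Each camera call takes 0.05 s, during which the arm holds its last target. There are 200 camera calls.

TASK

Preset the bench counter: with a fingertip, flick the front edge of its star-shaped thumbwheel to the right, one click after another, until the lobe with the dark bar has clicked in at the pointer, and do not run past it. Only then press the round enter key behind the wheel and let it come up again. Be gentle: pinch and lift nothing, leave the counter standing where it is and the things round it undisturbed.

Things in the scene. Friction and masses are not known exactly. Their poses are not given: they have to be found in the camera images.
- counter: Grey bench counter, 2 kg, loose on rubber feet. Origin on the bench under the wheel's vertical axis; x points to its rear housing and enter key, y to its left, z up. In this frame (mm): base slab x -22..105, y +-55, top z 18; clear fixed cover x -3..57, z 45..47; side walls under it; rear housing x 56..105, top z 47. In front of x = -22 only the wheel's edge juts out.
- wheel_axis (a point): On the wheel's axis at its upper face. The wheel: a white star, disc of radius 31 mm with six radial lobes 60 degrees apart, 10 mm wide, round-ended, reaching to radius 48 mm; 21 to 39 mm above the bench. At rest one lobe points straight to the front (counter -x), the opposite one to the pointer. A fingertip lowered beside the front lobe, before the disc, can push it sideways.
- thumbwheel (a joint): Turn of the wheel, rad, growing as its front edge moves to the right (counter -y; counter-clockwise from above). Clicks every 1.047 rad (60 degrees): pushed past half way it snaps on to the next click, before that it springs back; about 1 N at a lobe's end. 0 = marked lobe at the pointer. Starts 2 to 4 clicks short (about -2.09, -3.14 or -4.19); stops at -4.85 and 1.25.
- mark (a point): Raised dark steel bar (30 x 4.5 mm) on top of one lobe of the wheel; this point is near its outer end, 43 mm from the axis. It turns with the wheel.
- pointer (a point): Tip of the small black fixed pointer at the middle of the rear housing's front edge, above the cover, 41.5 mm behind the wheel axis.
- enter_key_top (a point): Centre of the top of the round grey enter key (24 mm across, standing 12 mm out of its black ring; top 71 mm above the bench), on the rear housing 80 mm behind the wheel axis. Pressed straight down.
- enter_key (a joint): Travel of the enter key, m: 0 up, 0.008 fully down (about 8 N); it counts as pressed from 0.0045 (about 5 N) and springs back.
- jar_a: Grey sample jar, 33 mm across, 43 mm high, loose, behind the counter; origin at its foot. Leave alone.
- jar_b: Grey sample jar like the other, loose, behind the counter; origin at its foot. Leave alone.
- loose_cap: Loose grey jar cap, 33 mm across, 14 mm high, left of the counter; origin at its underside. Leave alone.
- spare_bracket: Light grey die-cast corner bracket (L shape, 40 x 40 x 38 mm), loose, right of the counter; origin at its underside. Leave alone.

How it is judged:
On the way, in this order (a step that is already met when the one before it is completed fails the run):
1. the marked lobe has clicked in at the pointer (value of joint thumbwheel between -0.15 and 0.15 rad), for 0.3 s.
2. the enter key is pressed down (value of joint enter_key above 0.0045 m), for 0.05 s.
At the end, for the whole second after the job is handed in: The marked lobe stands at the pointer (wheel joint within 0.15 rad of 0), the enter key has been pressed (4.5 mm or more) after that and is up again (under 1 mm), the counter stands within 20 mm of where it was (pointer within 30 mm), and each loose thing round it is within 20 mm of its start (all of step 1 and value of joint enter_key below 0.001 m and distance of each of counter, jar_a, jar_b, loose_cap, spare_bracket from where it was at the start of the episode below 0.02 m and distance of pointer from where it was at the start of the episode below 0.03 m and height (world z) of counter below 0.006 m); the robot touches nothing.
It fails at once if the wheel ran past the mark (joint over 0.6 rad) (value of joint thumbwheel above 0.6 rad).
It fails at once if the enter key was pressed (over 2.5 mm) while the marked lobe was not at the pointer (value of joint enter_key above 0.0025 m and (value of joint thumbwheel below -0.25 rad or value of joint thumbwheel above 0.25 rad)).
It fails at once if the counter was shoved more than 20 mm (its pointer 30 mm) or raised 10 mm (distance of counter from where it was at the start of the episode above 0.02 m or distance of pointer from where it was at the start of the episode above 0.03 m or height (world z) of counter above 0.01 m).
It fails at once if the counter was pinched or forced (fingers press on it with over 35 N) (contact force between the fingers and counter above 35 N).
It fails at once if a loose thing round the counter was moved more than 20 mm (distance of any of jar_a, jar_b, loose_cap, spare_bracket from where it was at the start of the episode above 0.02 m).
It also fails if it takes over 54 s, if anything falls off the work surface, if the arm or the gripper's body presses on something with over 40 N, if the wrist force passes 120 N, or if a joint passes its speed limit or range.

## Working session

There is one attempt and no reset: what is moved stays moved. The work goes in short steps, Python scripts to look and compute and a shell command to move; the robot and the scene stay as the last step left them, time stands still between calls to the robot, and variables do not carry over. Pictures are saved under pics/ and viewed, at most 10 in all, crops included, and the job is handed in when it is done.

```bash
mkdir -p pics; ls
python3 - <<'E'
from plant import robot
import cv2,numpy as np
s=robot.sense();print(s)
for n in ["scene","side"]:
    im,d=robot.get_image(n);cv2.imwrite(f"pics/{n}0.png",im[:,:,::-1]);np.savez(f"pics/{n}0.npz",im=im,d=d)
    c=robot.get_calibration(n);print(n,c)
a=[cv2.imread(f"pics/{n}0.png") for n in ["scene","side"]]
E
```

```text
pics
{'time_s': 0.0, 'q': array([-1.33989225e-01,  1.50989960e-01,  1.43800699e+00,  2.37051316e-05,
        1.55376250e+00, -1.34012857e-01]), 'qd': array([ 3.63655790e-04,  6.76115764e-04,  3.59016358e-05, -1.09363488e-03,
       -9.20154498e-04,  1.31075298e-04]), 'effort': array([ 9.08163997e-05, -7.13061190e+01, -5.70858908e+01, -1.86872212e-04,
        9.14935896e-03,  2.21375326e-04]), 'ee_pos': array([5.74774871e-01, 2.44556415e-05, 2.30685156e-01]), 'orientation': array([-4.71126418e-04,  7.07098453e-01,  7.07114868e-01, -3.44289973e-04]), 'contact_force': array([-0.14873498,  0.49142647, -0.31396106]), 'wrist_torque': array([-0.01181106,  0.01277696,  0.0472939 ]), 'grip_force': 0.0, 'gripper_width': 0.9998724830372815}
scene {'vertical_fov': 44.104347966663845, 'cx': 256.4527220706569, 'cy': 192.42781545125396, 'R': array([[ 0.66512182, -0.74671562,  0.00536242],
       [-0.41574932, -0.37626641, -0.82799522],
       [ 0.62029466,  0.54848826, -0.56070951]]), 't': array([-0.58553199,  0.23291992,  0.68760057])}
side {'vertical_fov': 42.31962966962867, 'cx': 248.79223221831515, 'cy': 192.10499721743378, 'R': array([[-0.96667236, -0.25466889,  0.02623548],
       [-0.12403084,  0.37620556, -0.918197  ],
       [ 0.22396628, -0.89084967, -0.39525432]]), 't': array([0.50748174, 0.21469495, 0.54146139])}
```

View pics/scene0.png

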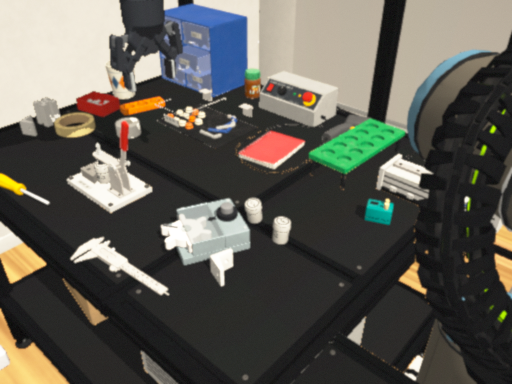

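View pics/side0.png

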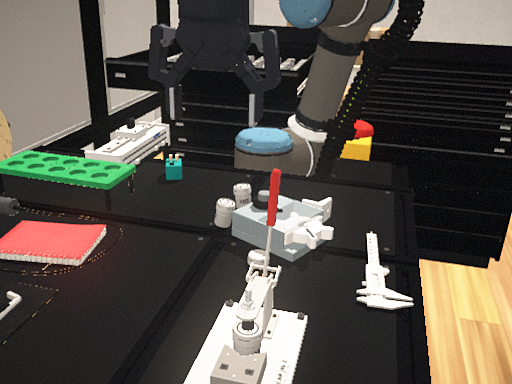

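The scene view shows the counter at about (210,230), with its wheel at (180,237), key at (227,209), jars at (254,210) and (282,230), and bracket at (220,265). The side view shows the counter at (280,222), with its wheel at (312,228) and the lever just in front of it.

```bash
cat > h.py <<'E'
import numpy as np,cv2
from plant import robot
def cloud(n,d,c):
    f=192/np.tan(np.radians(c["vertical_fov"]/2));v,u=np.mgrid[:384,:512]
    if n=="wrist":
        a=(u-c["cx"])/f;b=(v-c["cy"])/f;r=np.hypot(a,b)+1e-9;k=np.tan(r)/r;X=np.dstack([a*k*d,b*k*d,d])
    else: X=np.dstack([(u-c["cx"])/f*d,(v-c["cy"])/f*d,d])
    P=(X-c["t"])@c["R"];P[d==0]=np.nan;return P
E
python3 - <<'E'
from h import *
o=[]
for n,(u0,v0,u1,v1) in dict(scene=(145,180,305,300),side=(205,170,365,290)).items():
    z=np.load(f"pics/{n}0.npz");P=cloud(n,z["d"],robot.get_calibration(n))
    np.save(f"pics/{n}P.npy",P)
    o.append(cv2.resize(z["im"][v0:v1,u0:u1,::-1],(720,540) if 0 else (640,480),interpolation=cv2.INTER_CUBIC)[:300 if 0 else 480])
    for (u,v) in ([(180,237),(227,207),(254,200),(282,222),(220,265),(205,250),(240,240)] if n=="scene" else [(312,228),(265,195),(242,188),(224,206),(257,257),(280,222)]): print(n,u,v,P[v,u].round(3))
cv2.imwrite("pics/crop0.png",cv2.resize(np.hstack(o),(800,300)))
E
```

```text
scene 180 237 [ 0.462 -0.19   0.039]
scene 227 207 [ 0.553 -0.219  0.071]
scene 254 200 [ 0.632 -0.214  0.043]
scene 282 222 [ 0.618 -0.297  0.039]
scene 220 265 [ 0.459 -0.294  0.039]
scene 205 250 [ 0.478 -0.236  0.025]
scene 240 240 [ 0.538 -0.265  0.027]
side 312 228 [ 0.468 -0.169  0.04 ]
side 265 195 [ 0.553 -0.204  0.07 ]
side 242 188 [ 0.614 -0.283  0.043]
side 224 206 [ 0.622 -0.2    0.042]
side 257 257 [ 0.539 -0.1    0.014]
side 280 222 [ 0.517 -0.159  0.047]
```

View pics/crop0.png

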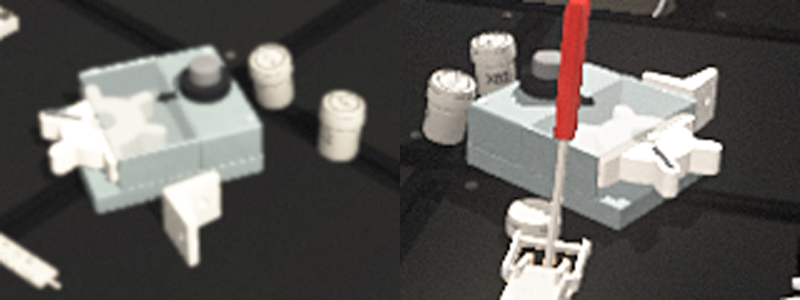

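The crop shows the marked lobe pointing forward in the scene view. I'll use the wrist camera for precision, after checking that the lever clears the path.

Run:
```python
from h import *
P=np.load("pics/sideP.npy");im=np.load("pics/side0.npz")["im"].astype(int)
m=(im[...,0]>140)&(im[...,1]<60)&(np.abs(np.arange(512)-273)<12)[None,:]&((np.arange(384)>160)&(np.arange(384)<230))[:,None]
print(np.nanmin(P[m],0),np.nanmax(P[m],0))
```

```text
[ 0.49238774 -0.00772772  0.13184848] [0.50263457 0.02108522 0.19289994]
```

```bash
python3 -m creep '[{"dx":-0.8,"dy":0,"gripper":1},{"dx":-0.8,"dy":-0.4},{"dx":-0.8,"dy":-0.6},{"dx":-0.8,"dy":-0.7},{"dx":-0.8,"dy":-0.8},{"dx":-0.8,"dy":-0.8},{"dx":-0.8,"dy":-0.8},{"dx":-0.7,"dy":-0.7},{},{},{},{}]' 20
python3 - <<'E'
from h import *
c=robot.get_calibration("wrist");im,d=robot.get_image("wrist");print(c)
np.savez("pics/w1.npz",im=im,d=d,P=cloud("wrist",d,c));cv2.imwrite("pics/w1.png",cv2.resize(im[:,:,::-1],(768,576)))
E
```

```text
{'vertical_fov': 65.70646984690485, 'cx': 251.9061332695856, 'cy': 183.84175212585842, 'R': array([[ 9.99999898e-01, -3.87497626e-04, -2.31526970e-04],
       [-3.04176555e-04, -9.57437350e-01,  2.88641002e-01],
       [-3.33520272e-04, -2.88640902e-01, -9.57437370e-01]]), 't': array([-0.57579675, -0.03677305,  0.37843588])}invalid input
```

View pics/w1.png

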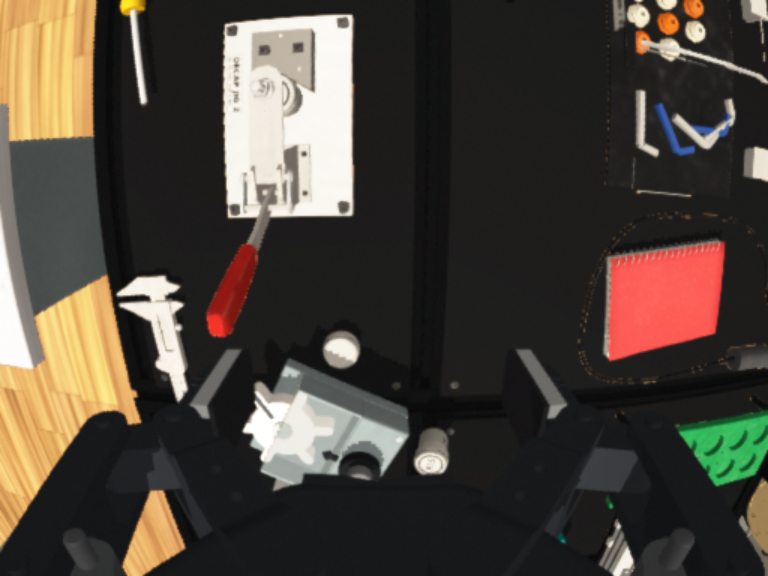

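The wrist view shows the counter at about (330,420), yawed clockwise, with the pointer dark at (330,455). The move was refused, so I'll give all keys in every row.

```bash
python3 -m creep '[{"dx":-0.8,"dy":0,"dz":0,"ax":0,"ay":0,"az":0,"gripper":1},{"dx":-0.8,"dy":-0.6,"dz":0,"ax":0,"ay":0,"az":0,"gripper":1},{"dx":-0.8,"dy":-0.8,"dz":0,"ax":0,"ay":0,"az":0,"gripper":1},{"dx":-0.8,"dy":-0.8,"dz":0,"ax":0,"ay":0,"az":0,"gripper":1},{"dx":-0.8,"dy":-0.6,"dz":0,"ax":0,"ay":0,"az":0,"gripper":1},{"dx":0,"dy":0,"dz":0,"ax":0,"ay":0,"az":0,"gripper":1},{"dx":0,"dy":0,"dz":0,"ax":0,"ay":0,"az":0,"gripper":1},{"dx":0,"dy":0,"dz":0,"ax":0,"ay":0,"az":0,"gripper":1}]' 20
python3 - <<'E'
from h import *
c=robot.get_calibration("wrist");im,d=robot.get_image("wrist");print(c["t"],robot.sense()["ee_pos"])
np.savez("pics/w2.npz",im=im,d=d,P=cloud("wrist",d,c));cv2.imwrite("pics/w2.png",cv2.resize(im[:,:,::-1],(768,576)))
E
```

```text
time_s: 1.15
ee_pos: [0.4913, -0.1195, 0.2311]
orientation: [-0.0, 0.707, 0.707, -0.0]
contact_force: [-0.5, -0.6, -0.2]
gripper_width: -0.005
grip_force: 0.0
[-0.49245349 -0.15153995  0.34382504] [ 0.49129992 -0.11949477  0.2311067 ]
```

View pics/w2.png

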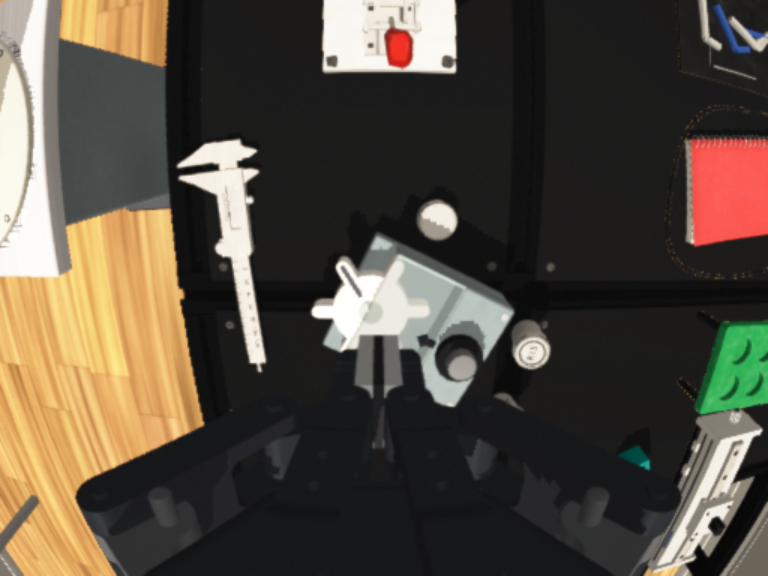

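The closed fingers hide part of the wheel, around (375,360). The marked lobe is at (345,270). I'll build a metric top-down view to check the lobe angles against the counter frame.

Run:
```python
from h import *
z=np.load("pics/w2.npz");P,im=z["P"],z["im"].astype(int)
x,y,h=P[...,0],P[...,1],P[...,2]
reg=(x>.38)&(x<.62)&(y>-.32)&(y<-.08)
v,u=np.mgrid[:384,:512]
# key top
m=reg&(abs(h-.071)<.004)&(v<256)&(u>270);print("key",m.sum(),P[m].mean(0),np.ptp(P[m],axis=0))
m=reg&(h>.042)&(h<.051)&(u<345)&(v<275);print("top47",m.sum())
print(cv2.minAreaRect((P[m][:,:2]*1000).astype(np.float32)))
m=reg&(h>.012)&(h<.051)&(u<345)&(v<275)
# bird view at 0.5mm/px of all points, wheel plane mapped
S=np.zeros((480,480,3),np.uint8)
n=cv2.resize(z["im"],None,fx=4,fy=4,interpolation=cv2.INTER_CUBIC);Q=cv2.resize(P.astype(np.float32),None,fx=4,fy=4)
k=np.isfinite(Q).all(2)&(Q[...,0]>.4)&(Q[...,0]<.6)&(Q[...,1]>-.3)&(Q[...,1]<-.1)
a=((Q[...,1][k]+.3)*2400).astype(int);b=((Q[...,0][k]-.4)*2400).astype(int)
S[479-a.clip(0,479),b.clip(0,479)]=n[k][:,::-1]
for i in range(0,480,48):
    S[i,::8]=(0,255,255);S[::8,i]=(0,255,255)
cv2.imwrite("pics/bird.png",cv2.dilate(S,np.ones((2,2))))
```

```text
key 271 [ 0.55698762 -0.21024384  0.06997823] [0.02211865 0.02240306 0.00507473]
top47 4622
((531.878173828125, -194.45257568359375), (103.3053207397461, 111.0250473022461), 63.11610794067383)
```

View pics/bird.png

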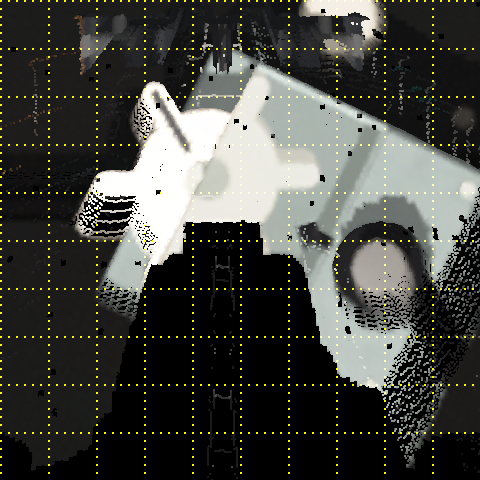

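The bird's-eye view puts the lobes about 30° off the pointer line, which doesn't fit a wheel at rest. I'll project every camera onto the wheel plane without using depth and compare.

```bash
cat >> h.py <<'E'
def bird(n,im,c,z=.039,x0=.42,y1=-.10,L=.15,N=380):
    f=192/np.tan(np.radians(c["vertical_fov"]/2))
    g=(np.arange(N)+.5)*L/N;X,Y=np.meshgrid(x0+g,y1-g)
    C=np.dstack([X,Y,X*0+z])@c["R"].T+c["t"];a,b=C[...,0]/C[...,2],C[...,1]/C[...,2]
    if n=="wrist": r=np.hypot(a,b);k=np.arctan(r)/r;a,b=a*k,b*k
    o=cv2.remap(im,(a*f+c["cx"]).astype(np.float32),(b*f+c["cy"]).astype(np.float32),cv2.INTER_CUBIC)[:,:,::-1].copy()
    for i in range(0,N,N*2//15): o[i,::6]=(0,255,255);o[::6,i]=(0,255,255)
    return o
E
python3 - <<'E'
from h import *
o=[bird(n,np.load(f"pics/{n}0.npz")["im"],robot.get_calibration(n)) for n in ["scene","side"]]
c=robot.get_calibration("wrist");o.append(bird("wrist",np.load("pics/w2.npz")["im"],c))
print(robot.sense()["time_s"])
cv2.imwrite("pics/b3.png",cv2.resize(np.hstack(o),(798,266)))
E
```

```text
1.2
```

View pics/b3.png

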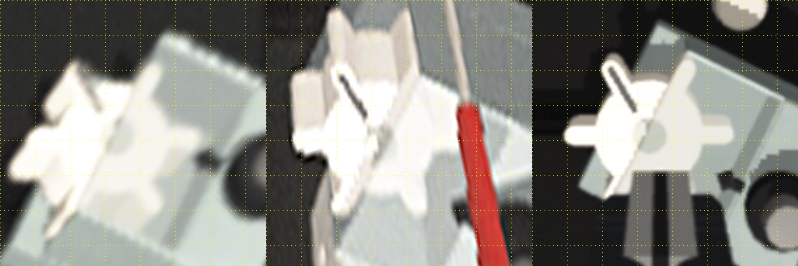

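All three views agree: the axis is at about (0.4875, -0.1755), the counter's yaw is about -27°, and the marked lobe is about 28° left of front. That puts the wheel near half way, so I'll click and look each time. First I align the tool and lower it left of the marked lobe.

```bash
python3 -m creep '[{"dx":0,"dy":0,"dz":0,"ax":0,"ay":0,"az":9,"gripper":1},{"dx":0,"dy":0,"dz":0,"ax":0,"ay":0,"az":9,"gripper":1},{"dx":0,"dy":0,"dz":0,"ax":0,"ay":0,"az":9,"gripper":1},{"dx":-0.2,"dy":-0.9,"dz":0.4,"ax":0,"ay":0,"az":0,"gripper":1},{"dx":0,"dy":0,"dz":1,"ax":0,"ay":0,"az":0,"gripper":1},{"dx":0,"dy":0,"dz":1,"ax":0,"ay":0,"az":0,"gripper":1},{"dx":0,"dy":0,"dz":1,"ax":0,"ay":0,"az":0,"gripper":1},{"dx":0,"dy":0,"dz":1,"ax":0,"ay":0,"az":0,"gripper":1},{"dx":0,"dy":0,"dz":1,"ax":0,"ay":0,"az":0,"gripper":1},{"dx":0,"dy":0,"dz":1,"ax":0,"ay":0,"az":0,"gripper":1},{"dx":0,"dy":0,"dz":0.4,"ax":0,"ay":0,"az":0,"gripper":1},{"dx":0,"dy":0,"dz":0,"ax":0,"ay":0,"az":0,"gripper":1},{"dx":0,"dy":0,"dz":0,"ax":0,"ay":0,"az":0,"gripper":1}]' 20
python3 - <<'E'
from h import *
c=robot.get_calibration("wrist");im,d=robot.get_image("wrist")
cv2.imwrite("pics/w3.png",np.hstack([im[:,:,::-1][60:340,100:420],cv2.resize(bird("wrist",im,c),(280,280))]))
E
```

```text
time_s: 2.82
ee_pos: [0.4648, -0.1133, 0.0283]
orientation: [0.001, 0.853, 0.523, 0.0]
contact_force: [0.2, 0.2, 0.1]
gripper_width: 0.002
grip_force: 0.0
```

View pics/w3.png

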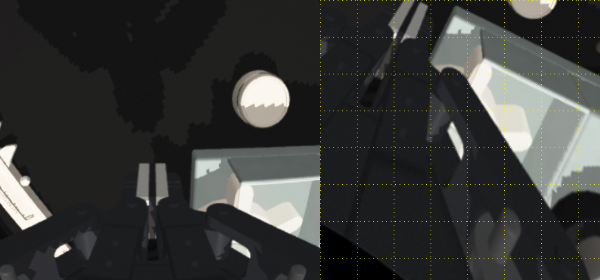

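The wheel is hidden by the hand when the tool is low, with the fingers at (150,200), clear of it. I'll push right until the marked lobe is at about front, then check from the fixed cameras.

```bash
python3 -m creep '[{"dx":-0.25,"dy":0,"dz":0,"ax":0,"ay":0,"az":0,"gripper":1},{"dx":-0.25,"dy":0,"dz":0,"ax":0,"ay":0,"az":0,"gripper":1},{"dx":-0.25,"dy":0,"dz":0,"ax":0,"ay":0,"az":0,"gripper":1},{"dx":-0.2,"dy":0,"dz":0,"ax":0,"ay":0,"az":0,"gripper":1},{"dx":0,"dy":0,"dz":0,"ax":0,"ay":0,"az":0,"gripper":1}]'
python3 - <<'E'
from h import *
o=[]
for n in ["scene","side"]:
    im,_=robot.get_image(n);o.append(bird(n,im,robot.get_calibration(n)))
    if n=="side": o.append(cv2.resize(im[170:290,225:345,::-1],(380,380)))
cv2.imwrite("pics/b4.png",cv2.resize(np.hstack(o),(798,266)))
E
```

```text
time_s: 3.5
ee_pos: [0.4491, -0.1381, 0.0265]
orientation: [-0.002, 0.853, 0.522, -0.001]
contact_force: [-8.9, 7.8, -2.6]
gripper_width: 0.003
grip_force: 5.7
```

View pics/b4.png

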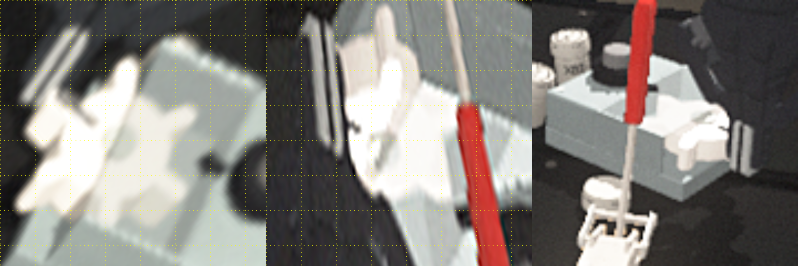

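The scene view now has the marked lobe at roughly 142° world, nearly at front, and the force is mostly radial. From here I'll fit the star shape numerically, to refine the axis position and phase without spending more pictures.

```bash
cat >> h.py <<'E'
from scipy.optimize import differential_evolution
def flat(n,im,c,z=.039,x0=.42,y1=-.10,L=.15,N=300):
    b=bird(n,im,c,z,x0,y1,L,N);return b
def star(X,Y,cx,cy,ph):
    x,y=X-cx,Y-cy;m=np.hypot(x,y)<.031
    for k in range(6):
        a=ph+k*np.pi/3;s=x*np.cos(a)+y*np.sin(a);t=-x*np.sin(a)+y*np.cos(a);m|=(np.hypot(s-np.clip(s,0,.043),t)<.005)
    return m
def raw(n,im,c,z=.039):
    import h;N=300;b=bird(n,im,c,z,N=N).astype(float);b[::40]=np.nan;b[:,::40]=np.nan
    g=(np.arange(N)+.5)*.15/N;X,Y=np.meshgrid(.42+g,-.10-g);return b,X,Y
def fit(n,im,c,ctr=None,rel=(-.027*0,),show=False):
    b,X,Y=raw(n,im,c);w=b[...,2]-.0*b[...,0];R=b[...,2]  # red channel: white high, grey-blue low
    def cost(p):
        cx,cy=(p[1],p[2]) if ctr is None else ctr
        m=star(X,Y,cx,cy,p[0]);r=np.hypot(X-cx,Y-cy);o=(r<.052)&~m
        return np.nanmean(R[o])-np.nanmean(R[m])
    bd=[(0,np.pi/3)]+([(.475,.5),(-.188,-.163)] if ctr is None else [])
    if ctr is not None:
        t=np.linspace(0,np.pi/3,61);v=[cost([a]) for a in t];return np.degrees(t[np.argmin(v)]),-min(v)
    q=differential_evolution(cost,bd,seed=0,maxiter=40,popsize=10);return np.degrees(q.x[0]),q.x[1:],-q.fun
def mark(n,im,c,ctr):
    b,X,Y=raw(n,im,c);G=b.min(2);out=[]
    for a in range(0,360,4):
        rr=np.linspace(.02,.043,20);px=ctr[0]+rr*np.cos(np.radians(a));py=ctr[1]+rr*np.sin(np.radians(a))
        i=((-.10-py)/.0005).astype(int).clip(0,299);j=((px-.42)/.0005).astype(int).clip(0,299);out.append(np.nanmean(G[i,j]))
    return np.array(out).round().astype(int)
E
python3 - <<'E'
from h import *
# w2 pose: calibration R,t at that time
R=np.array([[1,-4e-4,-2e-4],[-3e-4,-.9574374,.288641],[-3e-4,-.2886409,-.9574374]])
c=robot.get_calibration("wrist");c=dict(c,R=R,t=np.array([-0.49245349,-0.15153995,0.34382504]))
print("w2",fit("wrist",np.load("pics/w2.npz")["im"],c))
for n in ["scene","side"]:
    k=robot.get_calibration(n);print(n,0,fit(n,np.load(f"pics/{n}0.npz")["im"],k))
    im,d=robot.get_image(n);np.savez(f"pics/{n}1.npz",im=im,d=d);print(n,1,fit(n,im,k));print(mark(n,im,k,(.487,-.176)))
s=robot.sense();print(s["ee_pos"],s["contact_force"])
E
```

```text
w2 (np.float64(58.646285779954454), array([ 0.48471087, -0.17587582]), np.float64(112.47771361402738))
scene 0 (np.float64(52.49445179421235), array([ 0.47513391, -0.17764221]), np.float64(71.55406339587316))
scene 1 (np.float64(22.10540423871391), array([ 0.4842355 , -0.18165601]), np.float64(67.74539803140482))
[206 210 220 229 230 225 203 186 183 181 179 178 174 173 177 174 152 145
 195 234 248 247 231 195 158 144 123 109 129 133 133 132 118 118 133 146
 163 173 203 230 244 248 247 244 243 242 238 217 205 220 242 254 254 254
 252 249 250 251 251 252 233 202 214 222 229 231 231 230 223 219 218 219
 222 221 221 221 222 226 230 230 227 219 211 206 205 204 205 201 205 205]
side 0 (np.float64(21.568767104888686), array([ 0.47500597, -0.16663835]), np.float64(53.17810612792965))
side 1 (np.float64(34.52189957179635), array([ 0.49726676, -0.18033066]), np.float64(69.31197688932781))
[211 221 229 231 234 245 247 245 244 235 229 220 215 204 192 203 219 226
 236 245 254 254 252 241 223 231 230 225 228 225 225 219 174 175 175 157
 154 156 156 136 110 107 103 107 112 109 109  94  83  90  79  77  74  71
  77  78  87  91 102 110 122 124 126 137 139 175 160 162 187 221 237 234
 236 233 233 232 234 246 249 248 247 246 243 237 233 228 225 217 208 206]
[ 0.44934102 -0.13796185  0.02653971] [-9.03596221  6.15406764 -1.56305259]
```

The fit gives the axis at (0.485, -0.176) and the marked lobe at about 142°, 11° short of front. The finger's inner face is riding on the lobe's round end, so the fingertip is thinner than I assumed. I'll back off left and re-measure.

```bash
python3 -m creep '[{"dx":0.4,"dy":-0.1,"dz":0,"ax":0,"ay":0,"az":0,"gripper":1},{"dx":0.5,"dy":0,"dz":0,"ax":0,"ay":0,"az":0,"gripper":1},{"dx":0.3,"dy":0,"dz":0,"ax":0,"ay":0,"az":0,"gripper":1},{"dx":0,"dy":0,"dz":0,"ax":0,"ay":0,"az":0,"gripper":1},{"dx":0,"dy":0,"dz":0,"ax":0,"ay":0,"az":0,"gripper":1}]'
python3 - <<'E'
from h import *
n="scene";k=robot.get_calibration(n)
im,d=robot.get_image(n);np.savez(f"pics/{n}2.npz",im=im,d=d);print(fit(n,im,k),fit(n,im,k,(.485,-.177)),mark(n,im,k,(.485,-.177))[25:50])
P=cloud(n,d,k);x,y,h=np.moveaxis(P,2,0);P0=np.load("pics/sceneP.npy")
for Q in (P0,P):
    m=(abs(Q[...,0]-.557)<.03)&(abs(Q[...,1]+.21)<.03)&(abs(Q[...,2]-.070)<.003);print("key",m.sum(),Q[m].mean(0))
# wheel-top points outside the cover
ex=np.array([.891,-.454]);ey=np.array([.454,.891]);d2=P[...,:2]-[.485,-.177];a=d2@ex;b=d2@ey;r=np.hypot(a,b)
m=(abs(h-.039)<.003)&(r>.036)&(r<.05)&(a<-.005);ang=np.degrees(np.arctan2(b[m],-a[m]));print(np.histogram(ang,np.arange(-90,91,10)))
c=robot.get_calibration("wrist");im,d=robot.get_image("wrist");P=cloud("wrist",d,c);s=robot.sense();q=s["ee_pos"]
e=(P-q);a=e[...,:2]@ex;b=e[...,:2]@ey;h=e[...,2]
for z in (0.003,.008,.015,.025,.04):
    m=(abs(h-z)<.004)&(abs(a)<.03)&(abs(b)<.03);print(z,m.sum(),(a[m].min(),a[m].max(),b[m].min(),b[m].max()) if m.any() else 0)
E
```

```text
time_s: 4.32
ee_pos: [0.4649, -0.1051, 0.0272]
orientation: [-0.0, 0.853, 0.523, -0.0]
contact_force: [0.1, 0.7, -0.5]
gripper_width: -0.0
grip_force: 0.0
(np.float64(35.958436932344085), array([ 0.4835536 , -0.18230741]), np.float64(75.05348960451559)) (np.float64(37.0), np.float64(66.44821325257459)) [237 203 176 166 148 138 124 122 117 120 110 121 132 150 159 176 213 240
 248 248 247 243 236 234 226]
key 86 [ 0.55450071 -0.21541794  0.07024022]
key 90 [ 0.55688071 -0.21727998  0.07013427]
(array([ 1, 13, 19,  0,  0,  0,  0, 12, 13,  0,  0,  0,  0,  0,  5,  7,  0,
        0]), array([-90, -80, -70, -60, -50, -40, -30, -20, -10,   0,  10,  20,  30,
        40,  50,  60,  70,  80,  90]))
0.003 145 (np.float64(-0.00974198231695294), np.float64(0.02998089847806473), np.float64(-0.01937451520008632), np.float64(0.012484240327830872))
0.008 320 (np.float64(-0.012415860463586205), np.float64(0.02998089847806473), np.float64(-0.016893652970208405), np.float64(0.012484240327830872))
0.015 402 (np.float64(-0.012733979193979743), np.float64(0.014433487832291527), np.float64(0.0067489797632765995), np.float64(0.012401917281413408))
0.025 487 (np.float64(-0.012838021597371956), np.float64(0.014591713736289586), np.float64(0.0069819928468750694), np.float64(0.012789550884340955))
0.04 750 (np.float64(-0.027065426423878006), np.float64(0.026018784982945936), np.float64(-0.010027235377960242), np.float64(0.014544772854395966))
```

The wheel has snapped to rest with one lobe at front, so the joint is about -3.14, and the counter shifted only about 3 mm. Now I go closer to the disc and flick further.

```bash
python3 -m creep '[{"dx":-0.3,"dy":0.26,"dz":0,"ax":0,"ay":0,"az":0,"gripper":1},{"dx":-0.4,"dy":0,"dz":0,"ax":0,"ay":0,"az":0,"gripper":1},{"dx":-0.4,"dy":0,"dz":0,"ax":0,"ay":0,"az":0,"gripper":1},{"dx":-0.25,"dy":0,"dz":0,"ax":0,"ay":0,"az":0,"gripper":1},{"dx":-0.2,"dy":0,"dz":0,"ax":0,"ay":0,"az":0,"gripper":1},{"dx":0,"dy":0,"dz":0,"ax":0,"ay":0,"az":0,"gripper":1}]'
cat > look.py <<'E'
from h import *
n="scene";k=robot.get_calibration(n);im,d=robot.get_image(n);np.savez("pics/last.npz",im=im,d=d)
print("phase,ctr",fit(n,im,k))
P=cloud(n,d,k);m=(abs(P[...,0]-.557)<.03)&(abs(P[...,1]+.215)<.03)&(abs(P[...,2]-.070)<.003);print("key",m.sum(),P[m].mean(0))
s=robot.sense();q=s["ee_pos"]-[.486,-.180,0];print("tcp in counter",q[0]*.891-q[1]*.454,q[0]*.454+q[1]*.891,q[2])
f=s["contact_force"];print("F",f[0]*.891-f[1]*.454,f[0]*.454+f[1]*.891)
E
python3 look.py
```

```text
time_s: 5.18
ee_pos: [0.4506, -0.1503, 0.0273]
orientation: [-0.0, 0.853, 0.522, -0.0]
contact_force: [0.1, 1.6, 0.5]
gripper_width: 0.003
grip_force: 0.4
phase,ctr (np.float64(42.10696997718361), array([ 0.48505861, -0.18331805]), np.float64(63.37933893318882))
key 90 [ 0.55692363 -0.21743859  0.0701375 ]
tcp in counter -0.0450816332514933 0.010676335443895454 0.027273757801606076
F -0.6185199162826288 0.09609592997860278
```

```bash
python3 -m creep '[{"dx":-0.2,"dy":0,"dz":0,"ax":0,"ay":0,"az":0,"gripper":1},{"dx":-0.2,"dy":0,"dz":0,"ax":0,"ay":0,"az":0,"gripper":1},{"dx":-0.1,"dy":0,"dz":0,"ax":0,"ay":0,"az":0,"gripper":1},{"dx":0,"dy":0,"dz":0,"ax":0,"ay":0,"az":0,"gripper":1}]' && python3 look.py
```

```text
time_s: 5.72
ee_pos: [0.4438, -0.1637, 0.0273]
orientation: [-0.0, 0.853, 0.522, -0.0]
contact_force: [0.3, 0.3, 0.1]
gripper_width: 0.006
grip_force: 0.2
phase,ctr (np.float64(1.6097794440355908), array([ 0.48559144, -0.18263964]), np.float64(63.09379790997937))
key 85 [ 0.55690225 -0.21724076  0.07052561]
tcp in counter -0.045029361426263695 -0.004426286511445205 0.02728421216106227
F -0.45349456341598876 -0.23415892512345376
```

```bash
python3 -m creep '[{"dx":-0.15,"dy":0,"dz":0,"ax":0,"ay":0,"az":0,"gripper":1},{"dx":-0.1,"dy":0,"dz":0,"ax":0,"ay":0,"az":0,"gripper":1},{"dx":0,"dy":0,"dz":0,"ax":0,"ay":0,"az":0,"gripper":1}]' && python3 look.py
```

```text
time_s: 6.15
ee_pos: [0.4404, -0.1703, 0.0273]
orientation: [-0.0, 0.853, 0.522, -0.0]
contact_force: [-1.1, -0.6, -0.5]
gripper_width: 0.004
grip_force: 0.3
phase,ctr (np.float64(31.71634767171899), array([ 0.48445504, -0.18440308]), np.float64(70.94244454907977))
key 86 [ 0.55684564 -0.21702005  0.07025953]
tcp in counter -0.0450319114762953 -0.011973978712111432 0.02726015227212467
F -0.48503809083928684 -1.3863691374294675
```

It clicked: phase 92°, about 56° turned. I'll raise, go left, and verify the mark before lowering.

```bash
python3 -m creep '[{"dx":0,"dy":0,"dz":-1,"ax":0,"ay":0,"az":0,"gripper":1},{"dx":0.4,"dy":0,"dz":-0.2,"ax":0,"ay":0,"az":0,"gripper":1},{"dx":0.5,"dy":0,"dz":0,"ax":0,"ay":0,"az":0,"gripper":1},{"dx":0.5,"dy":0,"dz":0,"ax":0,"ay":0,"az":0,"gripper":1},{"dx":0,"dy":0,"dz":0,"ax":0,"ay":0,"az":0,"gripper":1}]'
cat >> look.py <<'E'
b,X,Y=raw(n,im,k);G=b.max(2);r=np.hypot(X-.485,Y+.182);m=(r<.046)&(r>.012)&(G<110);a=np.degrees(np.arctan2(Y+.182,X-.485))%360
print("dark hist",[(int(t),int(v)) for v,t in zip(*np.histogram(a[m],np.arange(0,361,10))) if v>8])
E
python3 look.py
```

```text
time_s: 6.82
ee_pos: [0.4598, -0.1313, 0.0626]
orientation: [-0.001, 0.852, 0.523, -0.0]
contact_force: [0.0, -0.6, 0.3]
gripper_width: -0.0
grip_force: 0.0
phase,ctr (np.float64(34.819330557242544), array([ 0.48391562, -0.18097496]), np.float64(74.20951233196132))
key 90 [ 0.55674562 -0.21738951  0.07030842]
tcp in counter -0.04538786754364748 0.03088554765027294 0.06266882456315126
F 0.5342978524924592 -0.8227232195942146
dark hist [(60, 41), (70, 274), (80, 64), (100, 78), (110, 223), (120, 304), (130, 345), (140, 59), (190, 39)]
```

```bash
cat > mk.py <<'E'
from h import *
import sys
z=np.load("pics/last.npz");n="scene";k=robot.get_calibration(n);b,X,Y=raw(n,z["im"],k);G=np.nan_to_num(b.mean(2),nan=255)
cx,cy=.4842,-.1815
for a in range(33,390,60):
    best=[]
    for da in range(-8,9,2):
        t=np.radians(a+da);rr=np.linspace(.018,.043,11);i=((-.10-cy-rr*np.sin(t))/.0005).astype(int);j=((cx+rr*np.cos(t)-.42)/.0005).astype(int);best.append((G[i,j].mean(),da))
    print(a,[int(v) for v,_ in best])
E
python3 mk.py
```

```text
33 [224, 235, 235, 236, 238, 237, 238, 235, 224]
93 [246, 253, 254, 254, 254, 254, 254, 251, 241]
153 [232, 248, 253, 254, 254, 254, 254, 254, 254]
213 [232, 235, 237, 228, 195, 175, 167, 206, 232]
273 [229, 226, 229, 232, 235, 236, 237, 237, 236]
333 [231, 233, 232, 234, 239, 236, 236, 236, 236]
```

The mark is clearly at about 216°, one lobe right of front, so the joint is about -2.09 and two clicks remain. I'll repeat the flick.

```bash
python3 -m creep '[{"dx":0,"dy":0,"dz":0.6,"ax":0,"ay":0,"az":0,"gripper":1},{"dx":0,"dy":0,"dz":0.58,"ax":0,"ay":0,"az":0,"gripper":1},{"dx":-0.2,"dy":0,"dz":0,"ax":0,"ay":0,"az":0,"gripper":1},{"dx":-0.25,"dy":0,"dz":0,"ax":0,"ay":0,"az":0,"gripper":1},{"dx":-0.2,"dy":0,"dz":0,"ax":0,"ay":0,"az":0,"gripper":1},{"dx":-0.2,"dy":0,"dz":0,"ax":0,"ay":0,"az":0,"gripper":1},{"dx":-0.2,"dy":0,"dz":0,"ax":0,"ay":0,"az":0,"gripper":1},{"dx":-0.15,"dy":0,"dz":0,"ax":0,"ay":0,"az":0,"gripper":1},{"dx":-0.15,"dy":0,"dz":0,"ax":0,"ay":0,"az":0,"gripper":1},{"dx":-0.1,"dy":0,"dz":0,"ax":0,"ay":0,"az":0,"gripper":1},{"dx":0,"dy":0,"dz":0,"ax":0,"ay":0,"az":0,"gripper":1},{"dx":0,"dy":0,"dz":0,"ax":0,"ay":0,"az":0,"gripper":1}]' && python3 look.py && python3 mk.py
```

```text
time_s: 8.38
ee_pos: [0.4398, -0.1714, 0.0279]
orientation: [-0.0, 0.853, 0.523, -0.0]
contact_force: [-0.8, -1.0, 1.7]
gripper_width: -0.0
grip_force: 0.4
phase,ctr (np.float64(30.141613388440003), array([ 0.48368113, -0.1840879 ]), np.float64(69.4665088897826))
key 90 [ 0.55669934 -0.21725779  0.07016844]
tcp in counter -0.04504510238832906 -0.013218107694539034 0.027843897571855153
F -0.322527779242177 -1.9050758175374922
dark hist [(50, 229), (60, 372), (70, 475), (80, 498), (90, 423), (100, 401), (110, 402), (120, 394), (130, 133), (140, 70), (150, 77), (160, 95), (170, 120), (180, 155), (190, 89)]
33 [237, 240, 237, 236, 236, 226, 222, 210, 205]
93 [109, 109, 111, 113, 117, 139, 159, 134, 132]
153 [186, 186, 194, 186, 188, 187, 187, 187, 187]
213 [253, 254, 254, 254, 254, 254, 254, 251, 247]
273 [228, 218, 200, 178, 165, 167, 178, 189, 200]
333 [236, 237, 237, 237, 240, 235, 232, 228, 227]
```

The mark is now at about 273°, so the joint is about -1.05 and the snapped lobe rests on the finger. I'll raise, return and flick the last click.

```bash
python3 -m creep '[{"dx":0,"dy":0,"dz":-1,"ax":0,"ay":0,"az":0,"gripper":1},{"dx":0.4,"dy":0,"dz":-0.2,"ax":0,"ay":0,"az":0,"gripper":1},{"dx":0.5,"dy":0,"dz":0,"ax":0,"ay":0,"az":0,"gripper":1},{"dx":0.55,"dy":0,"dz":0,"ax":0,"ay":0,"az":0,"gripper":1},{"dx":0,"dy":0,"dz":0,"ax":0,"ay":0,"az":0,"gripper":1}]' && python3 look.py && python3 mk.py
```

```text
time_s: 9.05
ee_pos: [0.4598, -0.1312, 0.0632]
orientation: [-0.001, 0.852, 0.523, -0.0]
contact_force: [-1.0, -0.0, 0.1]
gripper_width: -0.0
grip_force: 0.0
phase,ctr (np.float64(33.17678093889965), array([ 0.48265205, -0.18067441]), np.float64(74.36378210587674))
key 88 [ 0.55652398 -0.21722193  0.07019304]
tcp in counter -0.04539632267629299 0.03096192487468164 0.06327423061016765
F -0.6943884095594889 -0.32673047783397985
dark hist [(60, 45), (70, 263), (80, 64), (100, 74), (110, 223), (120, 304), (130, 344), (140, 59), (190, 43)]
33 [223, 235, 235, 236, 238, 236, 238, 235, 224]
93 [245, 253, 254, 254, 254, 254, 254, 251, 241]
153 [233, 248, 253, 254, 254, 254, 254, 254, 254]
213 [234, 239, 247, 254, 254, 254, 254, 254, 254]
273 [229, 225, 227, 225, 219, 204, 183, 170, 168]
333 [230, 233, 232, 234, 239, 236, 237, 236, 236]
```

```bash
python3 -m creep '[{"dx":0,"dy":0,"dz":0.6,"ax":0,"ay":0,"az":0,"gripper":1},{"dx":0,"dy":0,"dz":0.58,"ax":0,"ay":0,"az":0,"gripper":1},{"dx":-0.2,"dy":0,"dz":0,"ax":0,"ay":0,"az":0,"gripper":1},{"dx":-0.25,"dy":0,"dz":0,"ax":0,"ay":0,"az":0,"gripper":1},{"dx":-0.2,"dy":0,"dz":0,"ax":0,"ay":0,"az":0,"gripper":1},{"dx":-0.2,"dy":0,"dz":0,"ax":0,"ay":0,"az":0,"gripper":1},{"dx":-0.2,"dy":0,"dz":0,"ax":0,"ay":0,"az":0,"gripper":1},{"dx":-0.15,"dy":0,"dz":0,"ax":0,"ay":0,"az":0,"gripper":1},{"dx":-0.15,"dy":0,"dz":0,"ax":0,"ay":0,"az":0,"gripper":1},{"dx":-0.1,"dy":0,"dz":0,"ax":0,"ay":0,"az":0,"gripper":1},{"dx":0,"dy":0,"dz":0,"ax":0,"ay":0,"az":0,"gripper":1},{"dx":0,"dy":0,"dz":0,"ax":0,"ay":0,"az":0,"gripper":1}]' && python3 look.py && python3 mk.py
```

```text
time_s: 10.6
ee_pos: [0.4398, -0.1714, 0.0285]
orientation: [-0.0, 0.853, 0.523, -0.0]
contact_force: [0.4, -1.0, -0.3]
gripper_width: -0.0
grip_force: 0.5
phase,ctr (np.float64(31.98565873159456), array([ 0.4799638 , -0.18688338]), np.float64(71.91541652760756))
key 86 [ 0.5569113  -0.21689155  0.07026809]
tcp in counter -0.04501982225492497 -0.013238958827327976 0.028478811396208167
F -0.0980399583678393 -0.9507684154124468
dark hist [(50, 215), (60, 356), (70, 463), (80, 489), (90, 406), (100, 388), (110, 387), (120, 387), (130, 127), (140, 71), (150, 75), (160, 100), (170, 119), (180, 135), (190, 86)]
33 [237, 240, 237, 236, 236, 226, 222, 210, 205]
93 [111, 113, 116, 119, 124, 146, 165, 140, 137]
153 [185, 185, 194, 186, 188, 187, 187, 187, 187]
213 [253, 254, 254, 254, 254, 254, 254, 251, 247]
273 [234, 235, 237, 237, 237, 237, 235, 231, 226]
333 [221, 210, 190, 176, 183, 169, 175, 183, 198]
```

The mark is at the pointer direction, about 333°. I'll raise straight up and verify before pressing.

```bash
python3 -m creep '[{"dx":0,"dy":0,"dz":-1,"ax":0,"ay":0,"az":0,"gripper":1},{"dx":0,"dy":0,"dz":-1,"ax":0,"ay":0,"az":0,"gripper":1},{"dx":0.3,"dy":0,"dz":-1,"ax":0,"ay":0,"az":0,"gripper":1},{"dx":0.8,"dy":0,"dz":-1,"ax":0,"ay":0,"az":0,"gripper":1},{"dx":0.8,"dy":0,"dz":-1,"ax":0,"ay":0,"az":0,"gripper":1},{"dx":0.6,"dy":0,"dz":-1,"ax":0,"ay":0,"az":0,"gripper":1},{"dx":0,"dy":0,"dz":0,"ax":0,"ay":0,"az":0,"gripper":1},{"dx":0,"dy":0,"dz":0,"ax":0,"ay":0,"az":0,"gripper":1}]' && python3 look.py && python3 mk.py
python3 - <<'E'
from h import *
c=robot.get_calibration("wrist");im,d=robot.get_image("wrist");P=cloud("wrist",d,c)
m=(abs(P[...,0]-.557)<.025)&(abs(P[...,1]+.213)<.025)&(abs(P[...,2]-.070)<.004);print("key",m.sum(),P[m].mean(0),np.ptp(P[m],axis=0))
v,u=np.where(m);
cv2.imwrite("pics/w9.png",np.hstack([cv2.resize(bird("wrist",im,c,.041),(380,380)),cv2.resize(im[:,:,::-1],(420,380))]))
E
```

```text
time_s: 11.65
ee_pos: [0.4736, -0.1045, 0.2078]
orientation: [-0.0, 0.853, 0.523, -0.0]
contact_force: [0.5, 0.4, -0.4]
gripper_width: 0.0
grip_force: 0.0
phase,ctr (np.float64(33.23355452053562), array([ 0.4829199 , -0.18156985]), np.float64(71.47625657812364))
key 85 [ 0.55702119 -0.21696536  0.07030256]
tcp in counter -0.04536972244301295 0.06143433326899253 0.20750650172374505
F -0.2473750855509801 -0.08772775902531031
dark hist [(70, 177), (80, 59), (100, 72), (110, 220), (120, 300), (130, 340), (140, 49), (190, 41)]
33 [231, 241, 241, 242, 243, 242, 243, 240, 231]
93 [248, 254, 255, 255, 255, 255, 254, 252, 244]
153 [236, 250, 253, 254, 255, 255, 255, 254, 254]
213 [236, 242, 250, 254, 254, 255, 255, 255, 255]
273 [235, 233, 235, 238, 241, 242, 243, 243, 242]
333 [235, 235, 229, 222, 217, 195, 183, 178, 188]
key 312 [ 0.5597152  -0.21205799  0.06991684] [0.0229088  0.02357061 0.00645876]
```

View pics/w9.png

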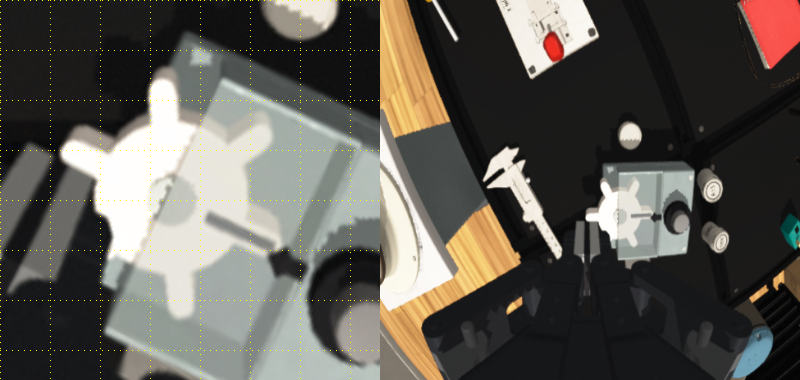

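The marked lobe stands at the pointer: bar from (205,215) to (275,245), pointer at (290,262). Next I go over the key at (0.559, -0.2135).

```bash
python3 -m creep '[{"dx":-0.4,"dy":0.85,"dz":0,"ax":0,"ay":0,"az":0,"gripper":1},{"dx":-0.4,"dy":0.85,"dz":0,"ax":0,"ay":0,"az":0,"gripper":1},{"dx":-0.4,"dy":0.85,"dz":0,"ax":0,"ay":0,"az":0,"gripper":1},{"dx":-0.4,"dy":0.85,"dz":0,"ax":0,"ay":0,"az":0,"gripper":1},{"dx":-0.34,"dy":0.79,"dz":0,"ax":0,"ay":0,"az":0,"gripper":1},{"dx":0,"dy":0,"dz":0.9,"ax":0,"ay":0,"az":0,"gripper":1},{"dx":0,"dy":0,"dz":1,"ax":0,"ay":0,"az":0,"gripper":1},{"dx":0,"dy":0,"dz":1,"ax":0,"ay":0,"az":0,"gripper":1},{"dx":0,"dy":0,"dz":0.8,"ax":0,"ay":0,"az":0,"gripper":1},{"dx":0,"dy":0,"dz":0.6,"ax":0,"ay":0,"az":0,"gripper":1},{"dx":0,"dy":0,"dz":0,"ax":0,"ay":0,"az":0,"gripper":1},{"dx":0,"dy":0,"dz":0,"ax":0,"ay":0,"az":0,"gripper":1}]'
```

```text
time_s: 13.25
ee_pos: [0.5598, -0.2138, 0.0803]
orientation: [0.0, 0.853, 0.522, 0.0]
contact_force: [0.2, 0.5, -0.4]
gripper_width: 0.002
grip_force: 0.0
```

```bash
python3 -m creep '[{"dx":0,"dy":0,"dz":0.2,"ax":0,"ay":0,"az":0,"gripper":1},{"dx":0,"dy":0,"dz":0.15,"ax":0,"ay":0,"az":0,"gripper":1},{"dx":0,"dy":0,"dz":0.1,"ax":0,"ay":0,"az":0,"gripper":1},{"dx":0,"dy":0,"dz":0.06,"ax":0,"ay":0,"az":0,"gripper":1},{"dx":0,"dy":0,"dz":0,"ax":0,"ay":0,"az":0,"gripper":1},{"dx":0,"dy":0,"dz":0,"ax":0,"ay":0,"az":0,"gripper":1}]'
```

```text
time_s: 14.0
ee_pos: [0.5597, -0.2136, 0.0646]
orientation: [0.0, 0.853, 0.522, 0.0]
contact_force: [0.4, -0.5, 7.0]
gripper_width: 0.004
grip_force: 3.4
```

7 N at z = 0.0646 means about 6.5 mm of travel, so the key is pressed. I'll release, retreat and check.

```bash
python3 -m creep '[{"dx":0,"dy":0,"dz":-0.2,"ax":0,"ay":0,"az":0,"gripper":1},{"dx":0,"dy":0,"dz":-0.5,"ax":0,"ay":0,"az":0,"gripper":1},{"dx":0,"dy":0,"dz":-1,"ax":0,"ay":0,"az":0,"gripper":1},{"dx":0,"dy":0,"dz":-1,"ax":0,"ay":0,"az":0,"gripper":1},{"dx":0,"dy":0,"dz":-1,"ax":0,"ay":0,"az":0,"gripper":1},{"dx":0,"dy":-0.8,"dz":-1,"ax":0,"ay":0,"az":0,"gripper":1},{"dx":0.6,"dy":-0.8,"dz":0,"ax":0,"ay":0,"az":0,"gripper":1},{"dx":0.6,"dy":-0.8,"dz":0,"ax":0,"ay":0,"az":0,"gripper":1},{"dx":0,"dy":0,"dz":0,"ax":0,"ay":0,"az":0,"gripper":1},{"dx":0,"dy":0,"dz":0,"ax":0,"ay":0,"az":0,"gripper":1}]' && python3 look.py && python3 mk.py | tail -1
python3 - <<'E'
from h import *
P=cloud("scene",np.load("pics/last.npz")["d"],robot.get_calibration("scene"));P0=np.load("pics/sceneP.npy")
for nm,(x,y) in dict(jar_a=(.62,-.205),jar_b=(.616,-.288),bracket=(.459,-.294)).items():
    print(nm,[ (int(m.sum()),Q[m].mean(0).round(4)) for Q in (P0,P) for m in [(abs(Q[...,0]-x)<.03)&(abs(Q[...,1]-y)<.03)&(abs(Q[...,2]-.04)<.005)]])
E
```

```text
time_s: 15.25
ee_pos: [0.5118, -0.149, 0.2057]
orientation: [0.0, 0.853, 0.523, 0.0]
contact_force: [-0.4, 0.3, 0.6]
gripper_width: 0.002
grip_force: 0.0
phase,ctr (np.float64(31.473394314556675), array([ 0.48159442, -0.18120736]), np.float64(71.49339772294297))
key 90 [ 0.55673747 -0.21745624  0.07029576]
tcp in counter 0.009081336048292971 0.03918069373013697 0.20546597087740776
F -0.2696404988070062 -0.35549682924096704
dark hist [(70, 171), (80, 59), (100, 72), (110, 219), (120, 300), (130, 338), (140, 49), (190, 42)]
333 [235, 235, 229, 222, 218, 195, 183, 178, 188]
jar_a [(165, array([ 0.6229, -0.2191,  0.0402])), (168, array([ 0.623 , -0.2192,  0.0404]))]
jar_b [(177, array([ 0.6149, -0.2989,  0.04  ])), (180, array([ 0.615 , -0.299 ,  0.0399]))]
bracket [(143, array([ 0.4671, -0.281 ,  0.0377])), (146, array([ 0.4669, -0.2806,  0.0377]))]
```

The key is up, the mark is at the pointer and the neighbouring things are undisturbed.

```bash
python3 -c "
from plant import robot
print(robot.hand_in())"
```

```text
the job is handed in; nothing more can be done
None
```

I clicked the marked lobe in at the pointer, then pressed the enter key about 6.5 mm (7 N) and saw it come back up; the job is handed in, but hand-in returned no verdict. The counter shifted about 3 mm. The jars and bracket did not move; I did not measure the cap again after the press.

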